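Lock the keeper and hold the inspection mirror on the sticker

ROBOT

A 6-joint arm with a two-finger parallel gripper is mounted at the origin on a cart in front of the work surface, level with it; the furniture and walls round the work are solid. World frame = base frame: x ahead of the robot, y to its left, z up, the work surface at z = 0. Lengths are in m, angles in rad, forces in N, time in s.
With the tool pointing down it reaches from about 0.35 to 0.8 m from the base axis. Payload 7.3 kg.
Tool frame: the origin (TCP) lies midway between the tips of the shut fingers; the grasp point (between the pads) lies 19 mm behind it; y points along the fingers, z is the direction in which the jaws open and shut, and the axes are right-handed (so a half turn about y gives the same grasp; the last joint's range is limited). The gripper opens to 85 mm and grips with 20 to 120 N. Pads are 22 mm wide; open, the fingers measure 114 mm over their backs; the gripper's body (76 mm by 85 mm) begins 54 mm behind the grasp point. The pads swing forward as they close: fully open they stand 13 mm farther back than shut.
Start: joints at [-1.439, 0.342, 1.524, -0, 1.275, -0.146], TCP at [0.144, -0.505, 0.231] pointing down, gripper open.
Joint ranges: [-2.53, 2.53], [-0.77, 2.02], [0.04, 2.7], [-1, 4.14], [0.28, 2.66], [-3.11, 3.11]. Speed limits (rad/s): [2.57, 2.57, 3.14, 3.14, 3.14, 3.14].

INTERFACE

Orientations are given as [roll, pitch, yaw] about the fixed x, y, z axes, in that order (R = Rz(yaw) Ry(pitch) Rx(roll)).
In Python, from station import manip gives the robot as it stands. Calls block until the motion is done:
- manip.move_ptp(position, orientation): joint-space move of the TCP to a pose.
- manip.movel(position, v=0.15, rotation=None): straight line of the TCP; rotation=None keeps the orientation; v is the mean speed in m/s.
- manip.move_j(angles): joint-space move.
- manip.release() and manip.grasp(f_grip=None): open the fingers fully, or close them until they stop; f_grip is the grip in N (None keeps the last).
- manip.wait(seconds).
- manip.ik(position, orientation): joint angles nearest the present ones, or None.
- manip.read_state(): the state.
- manip.capture(name): name is "scene" or "top" or "wrist"; returns the picture (384x512x3 uint8, red, green, blue); there is no depth.
- manip.camera_model(name): a dict with "fx", "fy", "cx", "cy" (pixels), "T" (4x4, takes a point from camera to world coordinates); the wrist camera has in their place "tool_from_camera" (4x4, takes a point from camera to tool coordinates, whose origin is the TCP and whose axes are the tool frame's). Camera axes: x right, y down, z forward; pixel columns grow to the right and rows downward; lengths in m; the calibration is good to about 2 mm. A picture is of the moment at which its call begins: read the wrist's pose just before it. camera_model takes no time and is no camera call.
A pose or a line that the arm cannot do raises manip.MotionError and nothing moves.
- manip.close_job(): hands the job in, once; it reports no verdict.
The state is a dict: "time": time; "joint_pos": joint angles; "qvel": joint speeds; "effort": joint torques, N m; "position": TCP position; "orientation": TCP orientation; "wrist_force": force on the tool from outside, world axes, zero at the start; "torque": the same for the moment, N m; "opening": finger opening in m.
Only numpy, scipy, OpenCV 4.12 (cv2) and the standard library are available. Lean on these libraries where they do the work, as an engineer would, in place of code of your own. Each camera call takes 0.05 s, during which the arm holds its last target. There are 200 camera calls.

TASK

The blue bench camera looks into a small sprung mirror, by way of which it is to inspect the yellow sticker on the valve block. First swing the red keeper down over the valve block until it rests fully home in its catch; then turn the mirror by its orange grip until the camera sees the sticker in the mirror, that is, until its reflected red laser line ends on the yellow sticker. The mirror springs back when it is let go, so finish while still holding it steady at that angle, and leave the valve block and the things standing round about where they are.

Things in the scene. Friction and masses are not known exactly. Their poses are not given: they have to be found in the camera images.
- camera_stand: Fixed aluminium stand on the bench carrying the mirror and, on an arm, a blue camera (about 66 mm high) with a black lens. Origin on the bench under the mirror's pivot axis, which is vertical. With the stand's x axis ahead, y left, the camera lies at 57.3 deg from -x towards +y, its lens 193 mm from the pivot. A red laser line (drawn only, touches nothing) runs from the lens to the mirror at 42 mm height and on from the mirror as the camera's reflected line of sight.
- camera_lens (a point): Centre of the camera lens' front, 42 mm above the bench.
- mirror_pivot (a point): The point on the mirror's vertical pivot axis, at the middle of the mirror's glass face, where the laser meets it, 42 mm above the bench; it does not move.
- mirror_grip (a point): Middle of the orange grip bar above the mirror, on the pivot axis, 95 mm above the bench. The bar is 10 mm thick, 44 mm long and 32 mm tall (78 to 110 mm above the bench), flat-sided, parallel to the mirror; the mirror's frame (56 mm wide, 11 mm deep) below it ends at 67 mm. Pinch the bar across its 10 mm from above. The point's x axis is across the bar, and -x is the way the glass faces; its y axis runs along the bar.
- mirror (a joint): Turn of the mirror about its vertical pivot, rad, anticlockwise from above positive, 0 to 1.2. A spring pulls it to 0 (0.025 N m at 0, plus 0.05 N m per rad), where it starts. At value m the glass faces the direction got by turning the stand's -x axis by m - 0.75 rad about z (anticlockwise from above positive); the reflected line of sight goes from the pivot in the stand's -x direction turned by 2 m - 0.5 rad.
- laser_spot (a point): Bright red spot at the end of the reflected laser line: 150 mm from the pivot, 42 mm above the bench. It swings round the pivot twice as far as the mirror turns, and the same way.
- nest: Fixed steel nest (plate 76 x 125 x 10 mm) that holds the valve block, with the hinged keeper. Its origin and z axis lie on the mirror's pivot axis, on the bench; the middle of the plate is 168 mm from there along the nest's -x. The keeper's hinge axis runs along the nest's x; the keeper when shut runs from its hinge towards the nest's -y.
- keeper (a joint): Angle of the red keeper, rad: 0 shut, level over the block, resting between the two cheeks of its catch; grows as it swings up, to 1.7. It stays where it is left (stiff hinge: about 1 N at the pin moves it up, less moves it down) and has to be moved all the way.
- keeper_hinge (a point): Middle of the keeper's hinge, 68 mm above the bench.
- keeper_pin (a point): Middle of the black cross pin at the keeper's free end, 132 mm from the hinge: 14 mm thick, 28 mm long along the nest's x axis; can be pinched across its ends from above (it turns between the fingers) or pushed. When shut it is 68 mm above the bench.
- valve_block: Loose grey metal block, 36 x 50 x 50 mm, about 0.25 kg, standing in the nest on the plate; origin at the centre of its underside, axes as the nest's. The keeper passes 4 mm above it.
- sticker (a point): Centre of the round yellow sticker, 24 mm across with a black centre, on the block's +x face (towards the mirror), 42 mm above the bench and 150 mm from the mirror's pivot.
- glue_jar: Loose glass jar with black lid, 64 mm across, 82 mm high, a bystander; origin under its centre.
- spool_cream: Loose spool of cream thread, 44 x 60 x 45 mm, a bystander; origin under its centre.
- angle_plate: Loose small steel angle plate, 32 x 44 x 30 mm, a bystander; origin under its centre.
Mind the look-alikes: they are no part of the job. Leave any pink or purple look-alike of the valve_block alone.

How it is judged:
On the way, in this order (a step that is already met when the one before it is completed fails the run):
1. the keeper is swung shut into its catch (value of joint keeper below 0.06 rad), for 0.2 s.
2. the mirror is held so that the camera's reflected line of sight ends on the sticker (distance between laser_spot and sticker below 0.012 m and contact force between the fingers and camera_stand above 1 N and value of joint keeper below 0.06 rad), for 0.3 s.
At the end, for the whole second after the job is handed in: the keeper is within 0.06 rad of shut; the laser spot is within 12 mm of the sticker's centre; the mirror is still and the fingers hold it with at least 1 N; the valve block is within 8 mm of where it stood (all of step 2 and velocity of joint mirror between -0.1 and 0.1 rad/s and distance of valve_block from where it was at the start of the episode below 0.008 m); the arm keeps its last pose, push and grip.
It fails at once if the valve block is knocked out of its place (over 15 mm) (distance of valve_block from where it was at the start of the episode above 0.015 m).
It fails at once if a bystander is moved more than 30 mm (distance of any of glue_jar, spool_cream, angle_plate from where it was at the start of the episode above 0.03 m).
It also fails if it takes over 43 s, if anything falls off the work surface, if the arm or the gripper's body presses on something with over 40 N, if the wrist force passes 120 N, or if a joint passes its speed limit or range.

## Working session

There is one attempt and no reset: what is moved stays moved. The work goes in short steps, each a Python script; the robot and the scene stay as the last script left them, time stands still between calls to the robot, and variables do not carry over. Pictures are saved under pics/ and viewed, about 8 in all and at most 12, crops included, and the job is handed in when it is done.

```bash
ls; mkdir -p pics
cat > h.py <<'E'
import numpy as np, cv2, json
from station import manip
def cap(n,f):
    im=manip.capture(n); cv2.imwrite(f'pics/{f}.png',im[:,:,::-1]); return im
def ray(n,u,v):
    c=manip.camera_model(n); d=np.array([(u-c['cx'])/c['fx'],(v-c['cy'])/c['fy'],1]); T=np.array(c['T'])
    return T[:3,3],T[:3,:3]@d
def onz(n,u,v,z):
    o,d=ray(n,u,v); return o+d*(z-o[2])/d[2]
def proj(n,p):
    c=manip.camera_model(n); T=np.array(c['T']); q=T[:3,:3].T@(np.array(p)-T[:3,3]); return c['fx']*q[0]/q[2]+c['cx'],c['fy']*q[1]/q[2]+c['cy']
E
python3 - <<'E'
from h import *
a=cap('scene','scene0'); b=cap('top','top0')
for n,i in(('s',a),('t',b)): cv2.imwrite(f'pics/{n}x.png',cv2.resize(i[:,:,::-1],(800,600),interpolation=cv2.INTER_CUBIC))
for n in('scene','top'): print(n,{k:np.round(v,3).tolist() for k,v in manip.camera_model(n).items()})
s=manip.read_state(); print(s)
E
```

```text
pics
scene {'fx': 454.917, 'fy': 454.917, 'cx': 253.743, 'cy': 188.948, 'T': [[-0.544, -0.352, 0.761, -0.132], [-0.838, 0.255, -0.482, 0.577], [-0.024, -0.901, -0.434, 0.451], [0.0, 0.0, 0.0, 1.0]]}
top {'fx': 395.426, 'fy': 395.426, 'cx': 249.98, 'cy': 187.969, 'T': [[0.026, -0.978, 0.205, 0.358], [-1.0, -0.026, 0.003, 0.156], [0.002, -0.205, -0.979, 0.917], [0.0, 0.0, 0.0, 1.0]]}
{'time': 0.1, 'joint_pos': array([-1.43901503e+00,  3.42654078e-01,  1.52489836e+00,  1.68034197e-05,
        1.27539776e+00, -1.46024702e-01]), 'qvel': array([-7.13140028e-04, -2.31683449e-03, -2.21197250e-03, -9.49207179e-04,
       -2.49253685e-04,  4.49350896e-05]), 'effort': array([ 1.84783181e-03, -4.34447086e+01, -2.46490699e+01, -1.55399584e-04,
        4.70399173e-03, -1.89989669e-05]), 'position': array([ 0.14394738, -0.50452156,  0.23070299]), 'orientation': array([-1.57213709e+00,  2.13429154e-04, -2.86379170e+00]), 'wrist_force': array([0.18685615, 0.2096008 , 0.08424089]), 'torque': array([ 0.05098114,  0.01953607, -0.00817858]), 'opening': 0.08542622114255466}
```

View pics/sx.png

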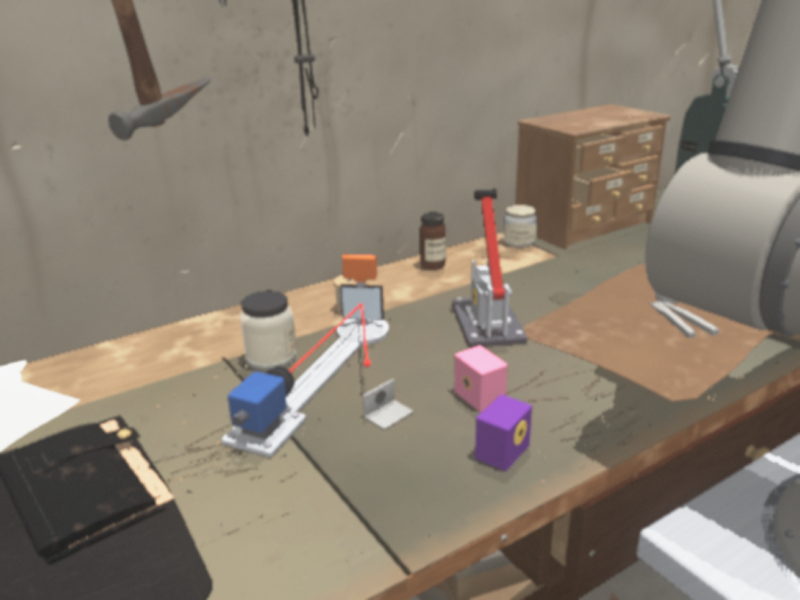

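View pics/tx.png

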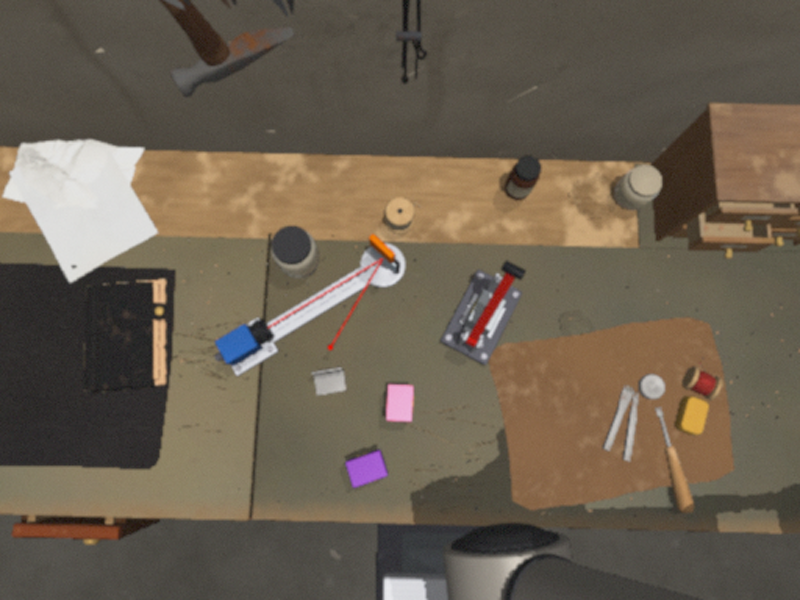

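The scene view shows the grip at (359,267), keeper pin at (485,194) and laser spot at (367,363). The top view, also scaled to 800x600, shows the grip at (382,248), pin at (513,271), laser spot at (330,346), lens near (262,330) and nest plate centre near (482,315).

Possible mix-ups for the valve block:
- **Pink block:** top (400,402), a look-alike.
- **Purple block:** top (366,468), a look-alike whose yellow sticker faces the base.
- **Real block:** the grey one under the red keeper in the nest, around top (480,310).

Next I'll measure these and check one close crop.

```bash
cat > m.py <<'E'
from h import *
ims={n:cv2.imread(f'pics/{n}0.png') for n in('scene','top')}
def comp(n,lo,hi,box):
    h=cv2.cvtColor(ims[n],cv2.COLOR_BGR2HSV); m=cv2.inRange(h,lo,hi); k=np.zeros_like(m); x0,y0,x1,y1=[int(q/1.5625) for q in box]; k[y0:y1,x0:x1]=255; m&=k
    N,l,s,c=cv2.connectedComponentsWithStats(m); i=1+np.argmax(s[1:,4]); ys,xs=np.where(l==i); return c[i],s[i],np.c_[xs,ys].astype(np.float32)
def tri(a,b):
    (o1,d1),(o2,d2)=ray('scene',*a),ray('top',*b); d1=d1/np.linalg.norm(d1); d2=d2/np.linalg.norm(d2)
    t=np.linalg.lstsq(np.c_[d1,-d2],o2-o1,rcond=None)[0]; p,q=o1+t[0]*d1,o2+t[1]*d2; return (p+q)/2,np.linalg.norm(p-q)
np.set_printoptions(precision=4,suppress=True)
O=((5,150,100),(16,255,255)); R=((0,150,90),(4,255,255)); K=((0,0,0),(180,255,50))
for nm,c,bs,bt in(('grip',O,(330,245,390,285),(360,225,405,270)),('pin',K,(465,180,505,205),(495,255,530,285))):
    a=comp('scene',*c,bs); b=comp('top',*c,bt); print(nm,a[0],a[1],b[0],b[1],tri(a[0],b[0]), cv2.minAreaRect(b[2]))
a=comp('scene',*R,(355,355,380,370));b=comp('top',*R,(322,338,336,352)); print('spot',a[0],a[1],b[0],b[1],tri(a[0],b[0]),onz('top',*b[0],.042))
g=comp('top',*O,(360,225,405,270)); bx=cv2.minAreaRect(g[2]); print('gripbox',[onz('top',*p,.105)for p in cv2.boxPoints(bx)])
r=comp('top',*R,(440,260,530,360)); print('red top',cv2.boxPoints(cv2.minAreaRect(r[2])),r[1])
c=np.hstack([cv2.resize(ims['top'][160:250,220:345],None,fx=4,fy=4,interpolation=2)[:, :],cv2.resize(ims['scene'][110:230,285:345],None,fx=3,fy=3,interpolation=2)]); cv2.imwrite('pics/crop.png',c)
E
python3 m.py
```

```text
grip [229.8364 170.4   ] [220 163  20  16 275] [243.5391 157.6174] [236 150  16  18 115] (array([0.5963, 0.1732, 0.0935]), np.float64(0.003146204001662764)) ((244.00003051757812, 158.00001525878906), (21.21320343017578, 5.656853675842285), 45.0)Traceback (most recent call last):
  File "m.py", line 12, in <module>
    a=comp('scene',*c,bs); b=comp('top',*c,bt); print(nm,a[0],a[1],b[0],b[1],tri(a[0],b[0]), cv2.minAreaRect(b[2]))
  File "m.py", line 5, in comp
    N,l,s,c=cv2.connectedComponentsWithStats(m); i=1+np.argmax(s[1:,4]); ys,xs=np.where(l==i); return c[i],s[i],np.c_[xs,ys].astype(np.float32)
                                                     ~~~~~~~~~^^^^^^^^^
    return _wrapfunc(a, 'argmax', axis=axis, out=out, **kwds)
    return bound(*args, **kwds)
ValueError: attempt to get argmax of an empty sequence
```

```bash
sed -i 's/(180,255,50)/(180,255,75)/; s/^c=np.hstack.*$/a=cv2.resize(ims["top"][160:240,220:345],None,fx=4,fy=4,interpolation=2); b=cv2.resize(ims["scene"][115:222,285:345],(180,320),interpolation=2); cv2.imwrite("pics\/crop.png",np.hstack([a,b]))/' m.py
python3 m.py
```

```text
grip [229.8364 170.4   ] [220 163  20  16 275] [243.5391 157.6174] [236 150  16  18 115] (array([0.5963, 0.1732, 0.0935]), np.float64(0.003146204001662764)) ((244.00003051757812, 158.00001525878906), (21.21320343017578, 5.656853675842285), 45.0)
pin [309.5476 124.1429] [304 122  13   6  42] [328.0412 172.5773] [321 167  15  12  97] (array([0.55  , 0.0077, 0.1684]), np.float64(0.0013870265420149787)) ((328.0, 172.5), (14.758049964904785, 6.260990619659424), 26.56505012512207)
spot [234.5 231.5] [233 230   4   4  12] [211.9333 220.4   ] [210 216   5   8  15] (array([0.4656, 0.2415, 0.0403]), np.float64(0.0005893435475495583)) [0.4656 0.2416 0.042 ]
gripbox [array([0.6048, 0.1939, 0.105 ]), array([0.6139, 0.1856, 0.105 ]), array([0.5815, 0.1527, 0.105 ]), array([0.5725, 0.161 , 0.105 ])]
red top [[297.4216 218.4833]
 [323.5141 174.126 ]
 [328.9331 177.3136]
 [302.8406 221.6709]] [299 175  30  47 283]
```

View pics/crop.png

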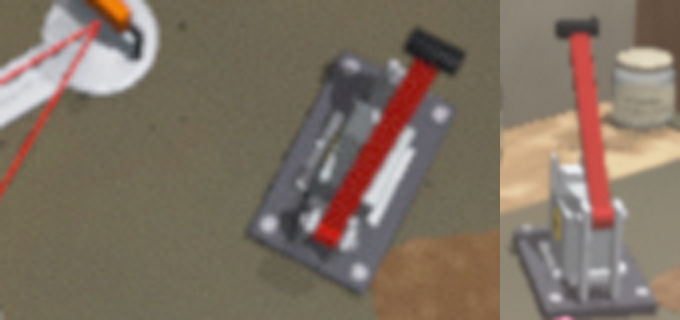

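The crop shows the grey block in the nest under the red keeper, with the yellow sticker edge visible on its mirror side. The keeper's pin is at the far end at crop (435,52). The plate corners are at crop (342,50), (455,103), (360,292) and (248,235), and the laser vertex is at (97,28).

```bash
cat > g.py <<'E'
from m import *
print('----')
C=[onz('top',220+x/4,160+y/4,.010)[:2] for x,y in((342,50),(455,103),(360,292),(248,235))]; C=np.array(C); ctr=C.mean(0)
print('plate',C,ctr,[np.linalg.norm(C[i]-C[(i+1)%4]) for i in range(4)])
grip=tri(*[comp('scene',*O,(330,245,390,285))[0],comp('top',*O,(360,225,405,270))[0]])[0][:2]
gb=np.mean([onz('top',*p,.108)for p in cv2.boxPoints(bx)],0)[:2]
v=onz('top',220+97/4,160+28/4,.042)[:2]
spot=np.array([.4656,.2416])
ang=lambda d:np.arctan2(d[1],d[0])
for n,p in(('grip',grip),('gb',gb),('vertex',v)):
    d=ctr-p; s=spot-p; print(n,p,'plate dist',np.linalg.norm(d),'ang',ang(d),'spot dist',np.linalg.norm(s),ang(s))
e=(C[2]-C[1]+C[3]-C[0])/2; print('nest +y ang',ang(e),'x ang',ang((C[0]-C[1]+C[3]-C[2])/2))
# hinge by keeper far end of red at top z~.075
lens=comp('top',(0,0,0),(180,255,60),(252,318,275,342)); print('lens',lens[0],lens[1],onz('top',*lens[0],.042))
h=onz('top',220+327/4,160+238/4,.07); print('hinge end',h, 'pin',onz('top',328,172.6,.168))
E
python3 g.py | sed '1,/----/d'
```

```text
plate [[ 0.5889  0.029 ]
 [ 0.5586 -0.0372]
 [ 0.4464  0.0191]
 [ 0.4776  0.0835]] [0.5179 0.0236] [np.float64(0.0727914211720086), np.float64(0.12547950215139772), np.float64(0.0715042352569634), np.float64(0.12393519603235889)]
grip [0.5963 0.1732] plate dist 0.16895664566781943 ang -2.053773398156477 spot dist 0.14753638378402698 2.6594797642631076
gb [0.5923 0.1732] plate dist 0.16715298850823435 ang -2.032362506266728 spot dist 0.1439679164890856 2.6467065982702045
vertex [0.59   0.1734] plate dist 0.16626791045225003 ang -2.0195509655494366 spot dist 0.14187225925939745 2.639875149981399
nest +y ang 2.6812447693515997 x ang 1.131165920726923
lens [166.6724 211.5431] [161 204  13  14 116] [0.4828 0.3434 0.042 ]
hinge end [0.4691 0.0457 0.07  ] pin [0.5496 0.0072 0.168 ]
```

All the measurements agree:

| Quantity | Measured | Check |
|---|---|---|
| Pivot | about (0.597, 0.173) | spot distance 0.148 m (0.150 given), plate distance 0.168–0.169 m (0.168 given) |
| Keeper angle | about 0.86 rad | computed hinge (0.473, 0.046) against seen (0.469, 0.046) |

Now I'll push the keeper shut along its arc with closed fingers.

Run:
```python
from h import *
d=np.array([np.cos(-.464),np.sin(-.464),0]); pin=np.array([.550,.0077,.1684]); H=pin-d*.0858; H[2]=.068
ori=lambda y:[-np.pi/2,0,y]
for yaw in(-.464,2.678):
    print(yaw,manip.ik(pin+[0,0,.05],ori(yaw)),manip.ik([.597,.173,.15],ori(-2.302)),manip.ik([.597,.173,.15],ori(.839)))
manip.grasp(40)
manip.move_ptp((pin+[0,0,.035]+d*.002).tolist(),ori(2.678))
s=manip.read_state(); print(s['time'],s['position'],s['orientation'],s['wrist_force'],s['joint_pos'],s['opening'])
im=cap('scene','s1'); cv2.imwrite('pics/s1c.png',cv2.resize(im[60:260,220:480,::-1],None,fx=3,fy=3,interpolation=2))
```

```text
-0.464 [-0.12534691  0.39816648  1.47549525  0.          1.26793093 -1.23214324] [ 1.58828565e-01  5.86151677e-01  1.35607036e+00 -4.44089210e-16
  1.19937062e+00  8.90032238e-01] [ 0.15882856  0.58615168  1.35607036  0.          1.19937062 -2.25096776]
2.678 [-1.25346911e-01  3.98166475e-01  1.47549525e+00 -4.44089210e-16
  1.26793093e+00  1.90904207e+00] [ 1.58828565e-01  5.86151677e-01  1.35607036e+00 -4.44089210e-16
  1.19937062e+00  8.90032238e-01] [ 0.15882856  0.58615168  1.35607036  0.          1.19937062 -2.25096776]
3.2 [0.5518217  0.00608616 0.2034172 ] [-1.57065732e+00  1.34648639e-04  2.67722074e+00] [ 0.77625392 -0.2793657  -0.71685999] [-1.27758661e-01  4.14049570e-01  1.49376577e+00 -1.86153473e-04
  1.23369613e+00  1.90747115e+00] 6.514869362924472e-05
```

View pics/s1c.png

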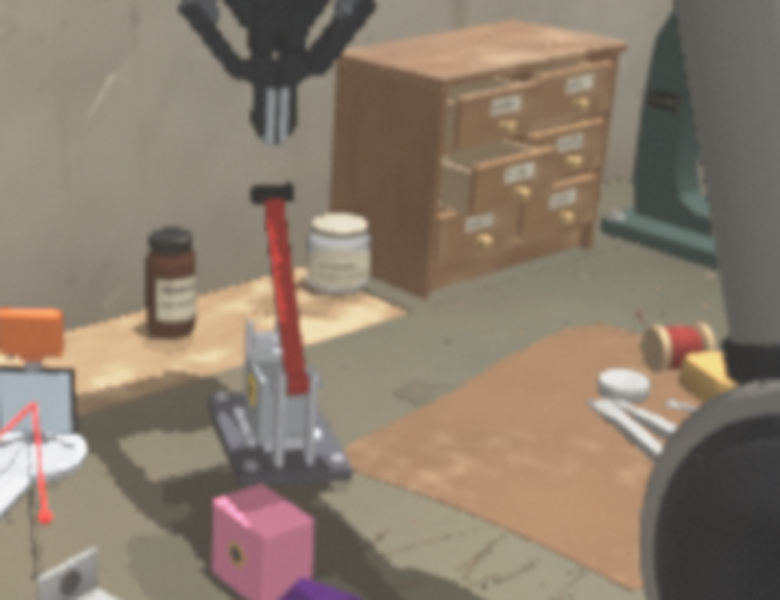

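The fingertips at crop (274,142) hang straight above the black pin at (272,192). I'll push down along the arc.

Run:
```python
from h import *
d=np.array([np.cos(-.464),np.sin(-.464),0]); pin=np.array([.550,.0077,.1684]); H=pin-d*.0858; H[2]=.068
np.set_printoptions(precision=3,suppress=True)
for th in(.8,.6,.4,.2,.05,0):
    p=H+.132*np.cos(th)*d+[0,0,.132*np.sin(th)+.007]+d*.002
    if th==0:p[2]-=.002
    manip.movel(p.tolist(),v=.08); s=manip.read_state(); print(th,p,s['position'],s['wrist_force'],s['time'])
for k in range(4):
    if s['wrist_force'][2]>8: break
    p[2]-=.0015; manip.movel(p.tolist(),v=.03); s=manip.read_state(); print(p,s['position'],s['wrist_force'],s['time'])
im=cap('scene','s2'); cv2.imwrite('pics/s2c.png',cv2.resize(im[100:240,250:400,::-1],None,fx=4,fy=4,interpolation=2))
```

```text
0.8 [0.557 0.004 0.17 ] [0.558 0.003 0.17 ] [ 1.852 -0.334  3.226] 3.825
0.6 [ 0.572 -0.004  0.15 ] [ 0.572 -0.003  0.148] [ 0.146 -0.958  0.224] 4.3083
0.4 [ 0.584 -0.009  0.126] [ 0.583 -0.009  0.126] [ 0.945 -0.416 -0.511] 4.7917
0.2 [ 0.591 -0.013  0.101] [ 0.59  -0.013  0.101] [-0.102  0.317  0.117] 5.275
0.05 [ 0.593 -0.014  0.082] [ 0.593 -0.014  0.081] [ 0.75  -0.402  0.457] 5.675
0 [ 0.593 -0.014  0.073] [ 0.594 -0.014  0.075] [-0.589 -0.757  9.826] 5.9333
```

View pics/s2c.png

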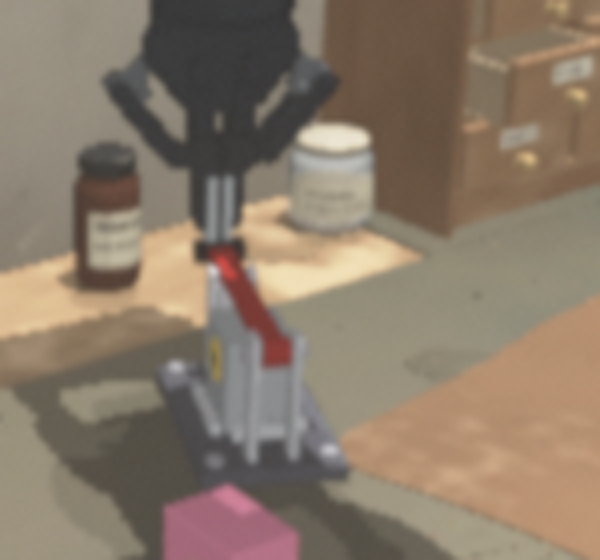

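The keeper now lies level. Contact came at a tip height of 0.075 m with 9.8 N, which matches the shut height of 68 + 7 mm, so it is home. I'll press once more, lift, and go over the mirror grip for a near check.

Run:
```python
from h import *
np.set_printoptions(precision=4,suppress=True)
p=manip.read_state()['position'].copy(); q=p.copy(); q[2]=.0715
manip.movel(q.tolist(),v=.03); s=manip.read_state(); print(s['position'],s['wrist_force'],s['time'])
manip.wait(.3); q[2]=.17; manip.movel(q.tolist(),v=.15); manip.release()
manip.move_ptp([.597,.173,.155],[-np.pi/2,0,-2.302]); manip.wait(.2)
s=manip.read_state(); print(s['position'],s['orientation'],s['wrist_force'],s['time'],s['opening'])
im=cap('wrist','w1'); c=manip.camera_model('wrist'); print(c)
T=np.array(c['tool_from_camera']); from scipy.spatial.transform import Rotation as R
Rt=R.from_euler('xyz',s['orientation']).as_matrix(); o=Rt@T[:3,3]+s['position']; W=Rt@T[:3,:3]
m=cv2.inRange(cv2.cvtColor(im,cv2.COLOR_RGB2HSV),(5,150,100),(16,255,255)); m=cv2.morphologyEx(m,cv2.MORPH_OPEN,np.ones((3,3)))
r=cv2.minAreaRect(cv2.findNonZero(m)); print(r)
P=[]
for u,v in cv2.boxPoints(r):
    d=W@[(u-c['cx'])/c['fx'],(v-c['cy'])/c['fy'],1]; P.append(o+d*(.110-o[2])/d[2]); print(u,v,P[-1])
cv2.imwrite('pics/w1.png',im[:,:,::-1]); cap('top','t1')
```

```text
[ 0.5947 -0.014   0.0741] [-7.6336  0.2784 19.8834] 6.2333
[0.5973 0.1719 0.1551] [-1.5706  0.0001 -2.3044] [ 1.057   0.5622 -0.9837] 9.2667 0.08551037516715866
{'fx': 307.7227826101076, 'fy': 307.7227826101076, 'cx': 251.0356546351965, 'cy': 188.25746019828708, 'tool_from_camera': array([[-0.0012,  0.9528,  0.3035, -0.0781],
       [ 0.0004, -0.3035,  0.9528, -0.1428],
       [ 1.    ,  0.0012,  0.    ,  0.0005],
       [ 0.    ,  0.    ,  0.    ,  1.    ]])}
((247.87356567382812, 208.551513671875), (69.00634765625, 16.977130889892578), 88.87670135498047)
238.71022 174.22137 [0.6103 0.1972 0.11  ]
255.6841 173.88855 [0.6184 0.1902 0.11  ]
257.03693 242.88165 [0.5869 0.1534 0.11  ]
240.06303 243.21448 [0.5781 0.1609 0.11  ]
```

View pics/w1.png

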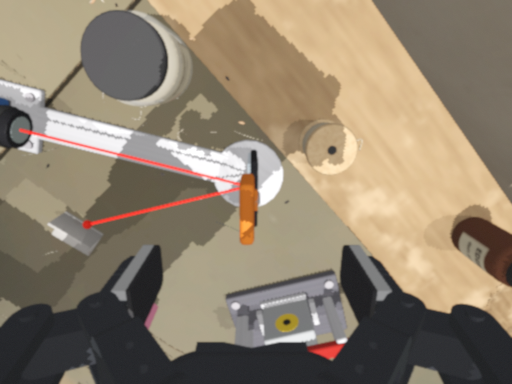

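The wrist view shows the orange bar between the jaws at (248,208), parallel to the pads and centred to about 1.5 mm. The jar and spool are clear of the fingers, the sticker is at (287,322) and the laser spot at (87,225). I'll descend, pinch and turn.

Run:
```python
from h import *
np.set_printoptions(precision=4,suppress=True)
from scipy.spatial.transform import Rotation as R
s=manip.read_state(); c=manip.camera_model('wrist'); T=np.array(c['tool_from_camera']); Rt=R.from_euler('xyz',s['orientation']).as_matrix(); o=Rt@T[:3,3]+s['position']
P=np.array([.5965,.173])
for n,u,v in(('sticker',287,322),('spot',87,225)):
    d=Rt@T[:3,:3]@[(u-c['cx'])/c['fx'],(v-c['cy'])/c['fy'],1]; x=o+d*(.042-o[2])/d[2]; e=x[:2]-P; print(n,x,np.linalg.norm(e),np.arctan2(e[1],e[0]))
manip.movel([.5965,.1733,.079],v=.1); s=manip.read_state(); print(s['position'],s['wrist_force'],s['time'])
manip.grasp(40); manip.wait(.1)
s=manip.read_state(); print(s['position'],s['wrist_force'],s['torque'],s['opening'],s['time'])
```

```text
sticker [0.5274 0.0391 0.042 ] 0.15062853455102565 -2.047162465765261
spot [0.4612 0.2427 0.042 ] 0.1521690812665411 2.666107978895888
[0.597  0.1734 0.0796] [-0.1299  0.3528 -0.3934] 10.275
[0.5955 0.1742 0.0793] [-5.2186  3.0793  3.985 ] [ 0.3788  0.5254 -0.0105] 0.009554957014712321 11.05
```

The fingers hold the bar with an opening of 9.6 mm, and the sticker bearing is -2.047 rad at 0.1506 m. The mirror needs to turn about 0.787 rad.

Run:
```python
from h import *
np.set_printoptions(precision=4,suppress=True)
C=np.array([.5956,.1741,.079]); y0=-2.3044
for k in range(1,6):
    yaw=y0+.787*k/5
    manip.movel(C.tolist(),v=.05,rotation=[-np.pi/2,0,yaw]); s=manip.read_state(); f=s['wrist_force']
    n=np.array([-np.sin(yaw),np.cos(yaw),0]); fn=f@n   # jaw direction
    C=C+n*np.clip(fn,-8,8)*1e-4
    print(round(yaw,3),s['position'],s['orientation'][2],f,s['torque'],round(fn,2),s['opening'],s['time'])
manip.wait(.3)
a=cap('top','t2'); b=cap('scene','s3'); w=cap('wrist','w2')
cv2.imwrite('pics/chk.png',np.hstack([cv2.resize(b[130:240,200:340,::-1],(560,440),interpolation=2),]));
```

```text
-2.147 [0.5952 0.1745 0.0793] -2.1499548948207297 [-4.104   1.7132  3.1765] [ 0.1775  0.4421 -0.0703] -4.37 0.00955277801516928 11.3583
-1.99 [0.595  0.1746 0.0793] -1.9946703570402777 [-4.8536  3.1772  4.9603] [ 0.2725  0.6112 -0.0727] -5.73 0.009349957057409281 11.6667
-1.832 [0.5947 0.1747 0.0793] -1.8388977628534293 [-4.4772  2.4912  5.3062] [ 0.3111  0.4801 -0.0768] -4.97 0.009326033032516463 11.975
-1.675 [0.5943 0.1748 0.0793] -1.68301004393117 [-3.4037  2.8778  5.4032] [ 0.3051  0.4706 -0.0786] -3.68 0.00933874588305024 12.2833
-1.517 [0.594  0.1748 0.0793] -1.5256757450916856 [-3.544   1.8065  5.1824] [ 0.2419  0.4324 -0.0661] -3.44 0.009394856596021937 12.5917
```

View pics/chk.png

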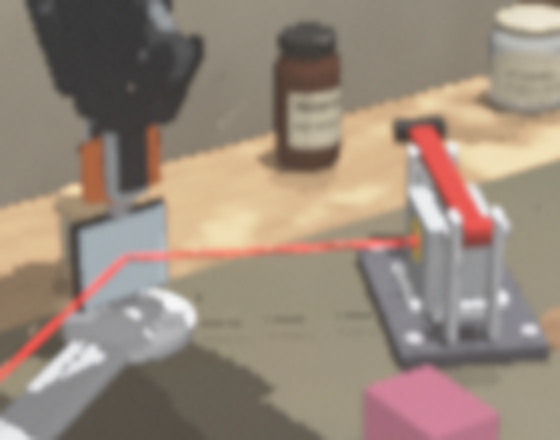

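View pics/w2.png

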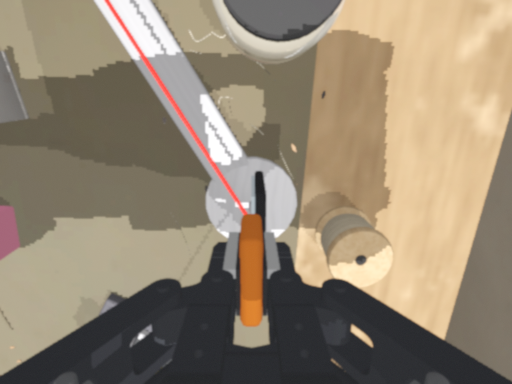

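The scene crop shows the laser ending on the sticker: spot at about (413,242), yellow disc centred near (416,242). The keeper lies level. I'll check numerically with the top view.

Run:
```python
from h import *
np.set_printoptions(precision=4,suppress=True)
P=np.array([.5955,.1738]);S=np.array([.5274,.0391])
# scene view: laser pixels between pivot and sticker, line bearing on z=.042; yellow centroid
for n,box in(('scene',(235,180,306,200)),('top',(240,165,300,215))):
    im=cv2.imread(f"pics/{'s3' if n=='scene' else 't2'}.png"); h=cv2.cvtColor(im,cv2.COLOR_BGR2HSV); x0,y0,x1,y1=box
    m=cv2.inRange(h,(0,140,120),(6,255,255))|cv2.inRange(h,(174,140,120),(180,255,255)); k=np.zeros_like(m);k[y0:y1,x0:x1]=255
    ys,xs=np.where(m&k)
    if len(xs)<5: print(n,'few',len(xs)); continue
    Q=np.array([onz(n,u,v,.042)[:2] for u,v in zip(xs,ys)]); Q=Q[np.linalg.norm(Q-P,axis=1)<.17]
    vx,vy,cx,cy=cv2.fitLine(Q.astype(np.float32),cv2.DIST_HUBER,0,1e-5,1e-5).ravel(); far=Q[np.argsort(np.linalg.norm(Q-P,axis=1))[-6:]].mean(0)
    print(n,len(Q),'bearing',np.arctan2(vy,vx),'far end',far,np.linalg.norm(far-P), 'px range',xs.min(),xs.max(),ys.min(),ys.max())
    y=cv2.inRange(h,(20,110,90),(35,255,255))[170:215,285:325]; ys,xs=np.where(y)
    if n=='scene' and len(xs): print('yellow px',xs.mean()+285,ys.mean()+170,len(xs),xs.min()+285,xs.max()+285,ys.min()+170,ys.max()+170,'S proj',proj(n,[*S,.042]))
im=cv2.imread('pics/s3.png')[178:203,292:317]; im2=cv2.imread('pics/t2.png')[160:240,235:330]
cv2.imwrite('pics/z.png',np.hstack([cv2.resize(im,(400,400),interpolation=0),cv2.resize(im2,(400,400),interpolation=2)]))
```

```text
scene 5 bearing 0.9819017 far end [0.5249 0.0465] 0.14556577000468898 px range 298 303 189 191
yellow px 303.5 190.0 2 303 304 187 193 S proj (np.float64(303.27176281635604), np.float64(188.6517909978608))
top few 0
```

View pics/z.png

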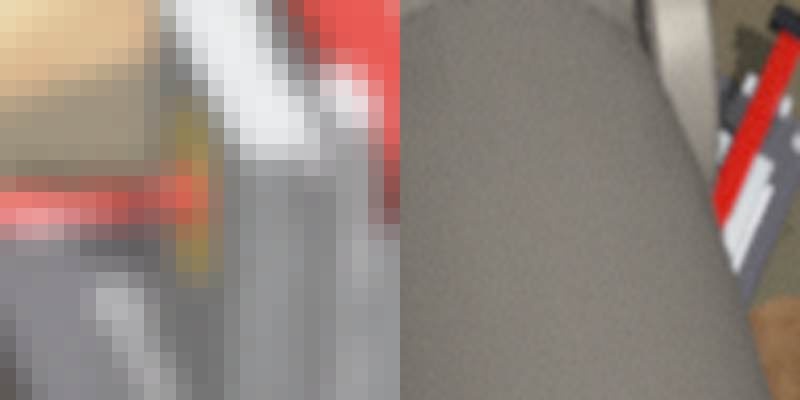

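The zoom shows the spot at row 190.0 against a sticker centre row of 190.2, and the spot's sideways travel shows mainly as rows in this view, so the miss is about 1 mm. The turned angle independently predicts a 2–3 mm miss, and both are well inside 12 mm. The arm hides the laser in the top view. I'll hand in while holding.

Run:
```python
from h import *
manip.wait(.5); s=manip.read_state(); print(s['time'],s['orientation'],s['wrist_force'],abs(s['qvel']).max(),s['opening'])
print(manip.close_job())
```

```text
13.5417 [-1.57038451e+00  2.87984109e-04 -1.52609122e+00] [-2.93511137  1.63821848  5.73305323] 0.0008925690412036921 0.009119238365580087
the job is handed in; nothing more can be done
None
```

I swung the keeper shut, turned the mirror onto the sticker, and handed the job in at 13.5 s while still holding the mirror; no verdict was reported.

- **Keeper:** I pushed the pin along its arc with closed fingers. It stopped with the tip at 0.074–0.075 m under 10–20 N, which matches the shut height. The pictures show it lying level in its catch.
- **Mirror:** I pinched the bar with a 40 N grip setting and turned it about 0.78 rad. Before hand-in the arm was still (joint speeds below 0.001 rad/s) and the opening was 9.1 mm on the bar.
- **Laser spot:** In the last scene picture it lies on the sticker. Comparing pixel rows puts it about 1 mm off centre. The turned angle predicts about 2.4 mm, with the opposite sign. Both are within the 12 mm allowed, so I made no further correction.
- **Checks that failed:** The arm hid the laser in the top view, so that cross-check gave nothing. The scene camera sees the sticker almost edge-on, so its reading is coarse.
- **Block and bystanders:** I saw no sign in the pictures that the valve block or the things around it had moved, but I did not measure their positions again at the end.

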